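# Close and square a dry-fitted drawer corner

### The job

Pick up the wooden square by its dark grip, lay its long leg flat against the inside of the drawer front a few centimetres short of the drawer side, then slide it along the front until its short leg pushes the loose side fully home against the black stop. Hold it pressed flush against both faces at once for about two seconds with roughly 10 N on each (never over 25 N), then lay the square back flat on the grey felt pad and let go, pushing the drawer parts only with the square and leaving the brush, tin and torch alone.

Things in the scene. Friction and masses are not known exactly. Their poses are not given: they have to be found in the camera images.
- square: Loose pale L-shaped wooden square, about 0.25 kg, legs 24 mm high, with an upright dark grip post. Origin: underside, below the post; z up; mm. Post 30 mm (x) by 24 mm (y), top at z 70; grip across the 24 mm, pads at z 50. Long leg: y -35 to +75, x +16 to +38. Short leg: x -42 to +28, y -45 to -23. Outer faces x = +38 (long) and y = -45 (short) are the checking faces. Axes match the board's when seated.
- board: Fixed plywood board 200 mm (x) by 280 mm (y), 12 mm thick, carrying the drawer corner. Origin: centre of its underside, on the bench; x, y along its edges. Nothing on it rises over 57 mm above the bench. The black steel stop for the drawer side stands at y -122 to -102 mm, x -32 to +68 mm.
- front: Drawer front fixed on the board: dark panel 262 mm long (y), 45 mm high, brass handle on its far face, which lies at x = +20 mm. Its thickness is not known: 20 to 30 mm, another each time, so its inside face (looking to -x) lies at x = 0 to -10 mm; feel for it. Origin: 20 mm in from the far face, mid length, lower edge (board x +70, y 0, z +12 mm). Axes as the board's.
- side_board: Drawer side, loose in its groove, square to the front: brown board 150 mm long (x), 45 mm high, thickness unknown, 12 to 19 mm, another each time. Outer face y = -12 mm, so its inside face (looking to +y) lies at y = 0 to +7 mm; feel for it. Origin: lower edge, 12 mm in from the outer face, at the front's origin in x; runs to -x. Axes as the board's. Slides only along the board's y.
- side (a joint): How far the drawer side stands off its stop, m: 0 = fully home (closed up on the black stop, a hard end), positive = slid along the board's +y, 14 mm at most. It resists with about 2.5 N of friction, stays where it is left and stays parallel. The wood is waxed (sliding friction about 0.3). When home, side_board's origin is at board y = -90 mm.
- pad: Fixed grey felt pad 200 mm (x) x 220 mm (y), 4 mm thick. Origin: centre of its underside, on the bench; x and y along its edges. The square starts on it and goes back near its middle, any way round.
- brush: Bystander: flat wooden brush 45 x 130 x 36 mm high, origin under its centre.
- wax_tin: Bystander: round brass-coloured tin, 70 mm across, 40 mm high, origin under its centre.
- torch: Bystander: black hand torch 150 mm long (along its x), 40 mm high, origin under its middle.
Not all that is in view belongs to the job. There is more than one size of the square; the job needs the larger.

How it is judged:
By the outcome, as a careful person would: the job done as asked, in the order asked, and still so for the second after the job is handed in, with the robot touching nothing.
It also fails if it takes over 72 s, if anything falls off the work surface, if the arm or the gripper's body presses on something with over 40 N, if the wrist force passes 120 N, or if a joint passes its speed limit or range.

### The arm

A 6-joint arm with a two-finger parallel gripper is mounted at the origin on the work surface. World frame = base frame: x ahead of the robot, y to its left, z up, the work surface at z = 0. Lengths are in mm, angles in rad, forces in N, time in s.
With the tool pointing down it reaches from about 350 to 725 mm from the base axis. Payload 4.3 kg.
Tool frame: the origin (TCP) lies midway between the tips of the shut fingers; the grasp point (between the pads) lies 19 mm behind it (tcp_to_grasp is the distance from the TCP to the grasp point, in mm); y points along the fingers, z is the direction in which the jaws open and shut, and the axes are right-handed (so a half turn about y gives the same grasp; the last joint's range is limited). The gripper opens to 85 mm and grips with 20 to 120 N. Pads are 22 mm wide; open, the fingers measure 114 mm over their backs; the gripper's body (76 mm by 85 mm) begins 54 mm behind the grasp point. The pads swing forward as they close: fully open they stand 13 mm farther back than shut.
Start: joints at [-1.254, 0.377, 0.081, 1.274, 0, 1.46], TCP at [238.042, -523.453, 231.329] pointing down, gripper open.
Joint ranges: [-2.72, 2.72], [-0.84, 1.66], [-1.02, 1.22], [-1.77, 2.12], [-1.37, 1.28], [-3.14, 3.14]. Speed limits (rad/s): [2.57, 2.57, 3.14, 3.14, 3.14, 3.14].

### API

Orientations are given as a unit quaternion [w, x, y, z].
In Python, from bench import * gives the robot as it stands.
- The arm moves only by the shell command python3 -m creep 'ROWS' [OPENING] [FORCE]. ROWS is text: rows parted by semicolons, each of 6 numbers parted by spaces: the shift along the tool's x, y, z in mm, then the turn, a rotation vector about the tool's x, y, z in rad. In form: tx ty tz ax ay az; .... A call has 1 to 5 rows; each row shifts and turns the commanded pose from where the row before left it, along the tool's axes as they then stand; what a row does not reach is not made up. A row lasts 1/12 s, in which the tool goes at most 41.7 mm and 7.16 degrees, less where a joint would pass 70% of its speed; a pose out of reach is approached as far as the arm can. A call with a gripper value outside its range is refused whole. OPENING is the finger opening in mm, from 0 to 85.4, set as the call begins (- or left out, the last holds). The fingers move at their own pace and stop on an object; FORCE is the grip in N (left out, the last holds). Time passes only in rows, so rows that do not move let the fingers close. It gives the time, the measured TCP pose, the force and the opening at its end, in the units of the state.
- get_obs(): the state, without advancing time (a new reading comes with each control period).
- grab_frame(name): name is "scene" or "top" or "wrist"; returns the picture (420x560x3 uint8, red, green, blue); there is no depth.
- get_calibration(name): a dict with "camera_matrix" (3x3 intrinsics, pixels), "cam_to_world" (4x4, takes a point from camera to world coordinates). Camera axes: x right, y down, z forward; pixel columns grow to the right and rows downward; lengths in mm; the calibration is good to about 2 mm. The wrist camera is an equidistant fisheye: a pixel r from the principal point sees the ray r / f radians off the axis. A picture is of the moment at which its call begins: read the wrist's pose just before it. get_calibration takes no time and is no camera call; for the wrist camera it gives the pose at the moment of the call.
- hand_in(): hands the job in, once; it reports no verdict.
Trained networks look in the newest picture that a camera, given by its name, has taken for a name from the list of things; names that differ only in an ending like _2 or _b are one class to them, and where a whole thing is asked for, a point or a joint stands for the part that bears it (a point fixed in the world has none). Each returns a list of dicts, best first, with "confidence" (0 to 1); they miss things now and then, are a little off and sometimes report something else, mostly with a low value. They report only what shows in the picture. A call takes as long as a camera call. They do not tell look-alikes from the thing itself.
- silhouettes(camera, label): "pixels" (420x560 bool, what is visible of it) and "point" ([column, row] in pixels, amid what is visible of it).
The state is a dict: "clock": time; "joint_positions": joint angles; "joint_velocities": joint speeds; "effort": joint torques, N m; "eef_pos": TCP position; "tcp_rot": TCP orientation; "ft_force": force on the tool from outside, world axes, zero at the start; "torque": the same for the moment, N m; "grip_width": opening from 0.0 (shut) to 1.0 (fully open).
Only numpy, scipy, OpenCV 4.12 (cv2) and the standard library are available. Lean on these libraries where they do the work, as an engineer would, in place of code of your own. Each camera call takes 0.05 s, during which the arm holds its last target.

## Working session

There is one attempt and no reset: what is moved stays moved. The work goes in short steps, Python scripts to look and compute and a shell command to move; the robot and the scene stay as the last step left them, time stands still between calls to the robot, and variables do not carry over. Pictures are saved under pics/ and viewed, and the job is handed in when it is done.

```bash
ls; mkdir -p pics; python3 - <<'E'
from bench import *
import cv2
o=get_obs();print(o)
for n in("scene","top","wrist"):
    im=grab_frame(n);cv2.imwrite(f"pics/{n}0.png",im[:,:,::-1]);c=get_calibration(n);print(n,c)
E
```

```text
pics
{'clock': 0.0, 'joint_positions': array([-1.25432276e+00,  3.78031374e-01,  7.96176861e-02,  1.27439042e+00,
        2.49921657e-05,  1.46050137e+00]), 'joint_velocities': array([-5.62531192e-05, -9.80284705e-04,  9.25247849e-05,  4.19671788e-04,
       -6.36683023e-04,  9.84757248e-04]), 'effort': array([ 9.66346342e-04, -4.63598728e+01,  2.69877756e+01,  2.08075927e-02,
       -5.95698339e-05,  1.01053152e-05]), 'eef_pos': array([ 237.82081299, -522.79432743,  230.37577971]), 'tcp_rot': array([ 0.14967868, -0.1498072 ,  0.69177613, -0.69036214]), 'ft_force': array([ 0.43478014, -0.28511692, -0.31751883]), 'torque': array([ 0.0210505 ,  0.06105615, -0.00555313]), 'grip_width': 1.000633805425449}
scene {'camera_matrix': array([[397.41262922,   0.        , 279.83159504],
       [  0.        , 397.41262922, 208.64560705],
       [  0.        ,   0.        ,   1.        ]]), 'cam_to_world': array([[-8.21284976e-01,  3.64538967e-01, -4.38864821e-01,
         8.73935053e+02],
       [ 5.70439203e-01,  5.11897873e-01, -6.42308091e-01,
         5.69499583e+02],
       [-9.49235922e-03,
[... 519 characters left out ...]
-1.92566480e-03, -8.87029411e-02, -9.96056264e-01,
         9.91792044e+02],
       [ 0.00000000e+00,  0.00000000e+00,  0.00000000e+00,
         1.00000000e+00]])}
wrist {'camera_matrix': array([[325.1922621 ,   0.        , 280.62505031],
       [  0.        , 325.1922621 , 211.93405132],
       [  0.        ,   0.        ,   1.        ]]), 'cam_to_world': array([[ 4.14909219e-01, -8.69842343e-01, -2.66879445e-01,
         3.05641536e+02],
       [-9.09861854e-01, -3.97084908e-01, -1.20312020e-01,
        -4.91452104e+02],
       [-1.32131072e-03,  2.92741993e-01, -9.56190556e-01,
         3.72559865e+02],
       [ 0.00000000e+00,  0.00000000e+00,  0.00000000e+00,
         1.00000000e+00]])}
```

View pics/top0.png

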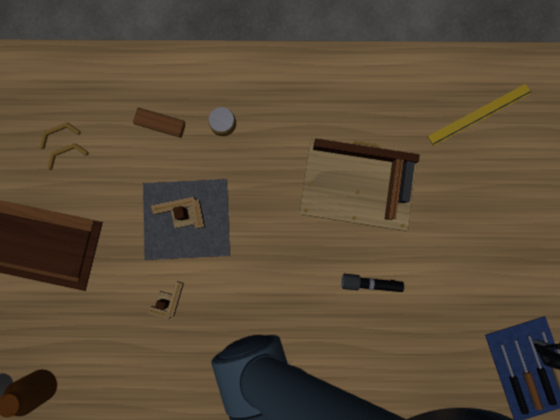

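View pics/scene0.png

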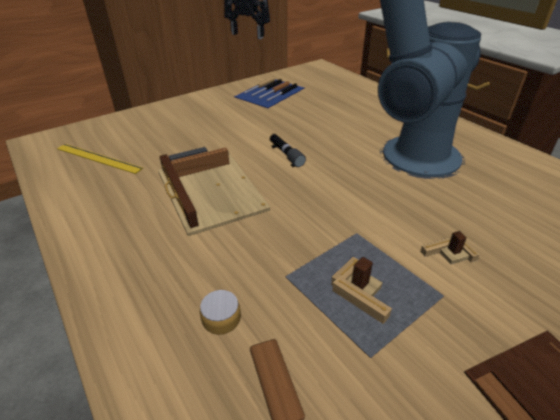

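View pics/wrist0.png

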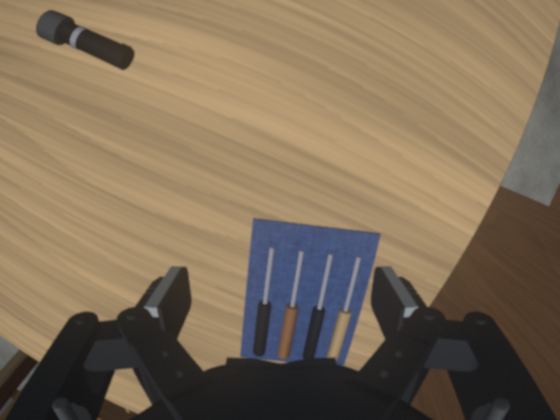

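The top picture shows two squares: one on the felt pad at about (180,212), the other on the bare bench at about (165,302). The one on the pad is visibly larger and matches "starts on the pad". I'll confirm it in an enlarged crop.

```bash
cat > h.py <<'E'
import numpy as np,cv2
from bench import *
from scipy.spatial.transform import Rotation as R
def w2p(n,P,c=None):
    c=c or get_calibration(n);T=c["cam_to_world"];K=c["camera_matrix"]
    q=(np.atleast_2d(P)-T[:3,3])@T[:3,:3]
    if n=="wrist":
        r=np.hypot(q[:,0],q[:,1]);th=np.arctan2(r,q[:,2]);s=th/np.maximum(r,1e-9)
        return np.c_[q[:,0]*s*K[0,0]+K[0,2],q[:,1]*s*K[1,1]+K[1,2]]
    return np.c_[q[:,0]/q[:,2]*K[0,0]+K[0,2],q[:,1]/q[:,2]*K[1,1]+K[1,2]]
def p2w(n,uv,z,c=None):
    c=c or get_calibration(n);T=c["cam_to_world"];K=c["camera_matrix"]
    uv=np.atleast_2d(uv).astype(float);x=(uv[:,0]-K[0,2])/K[0,0];y=(uv[:,1]-K[1,2])/K[1,1]
    if n=="wrist":
        th=np.hypot(x,y);s=np.where(th>0,np.sin(th)/np.maximum(th,1e-9),1);d=np.c_[x*s,y*s,np.cos(th)]
    else:d=np.c_[x,y,np.ones(len(x))]
    d=d@T[:3,:3].T;return T[:3,3]+d*((z-T[2,3])/d[:,2])[:,None]
E
python3 - <<'E'
from h import *
im=cv2.imread("pics/top0.png")
a=cv2.resize(im[170:330,130:250],None,fx=5,fy=5,interpolation=2)[:600]; a=cv2.resize(im[170:330,130:250],(450,600),interpolation=2);cv2.imwrite("pics/c1.png",a)
b=cv2.resize(im[130:240,290:430],(763,600),interpolation=2);cv2.imwrite("pics/c2.png",b)
grab_frame("top")
for l in("square","board","front","side_board","pad","brush","wax_tin","torch"):
    for s in silhouettes("top",l)[:3]:
        m=s["pixels"].astype(np.uint8);r=cv2.minAreaRect(cv2.findNonZero(m)) if m.any() else 0
        print(l,round(s["confidence"],2),np.round(s["point"]),p2w("top",s["point"],10).round(),m.sum(),np.round(cv2.boxPoints(r),1).tolist() if r else 0)
E
```

```text
square 0.9 [181. 211.] [[488. 259.  10.]] 1127 [[150.5, 202.39999389648438], [199.8000030517578, 193.8000030517578], [205.39999389648438, 226.39999389648438], [156.1999969482422, 235.0]]
square 0.55 [167. 301.] [[260. 288.  10.]] 722 [[146.8000030517578, 312.6000061035156], [159.60000610351562, 274.20001220703125], [185.39999389648438, 282.79998779296875], [172.60000610351562, 321.20001220703125]]
board 0.77 [362. 183.] [[ 564. -205.   10.]] 8605 [[298.5, 213.6999969482422], [310.79998779296875, 133.10000610351562], [420.5, 149.8000030517578], [408.29998779296875, 230.39999389648438]]
front 0.71 [364. 149.] [[ 653. -213.   10.]] 1304 [[312.70001220703125, 149.39999389648438], [315.1000061035156, 134.10000610351562], [420.3999938964844, 150.0], [418.0, 165.39999389648438]]
side_board 0.93 [394. 189.] [[ 548. -289.   10.]] 657 [[384.6000061035156, 217.5], [391.5, 158.10000610351562], [403.3999938964844, 159.5], [396.6000061035156, 218.89999389648438]]
pad 0.72 [185. 223.] [[458. 249.  10.]] 5473 [[141.0, 182.10000610351562], [227.0, 177.89999389648438], [230.6999969482422, 255.10000610
[... 271 characters left out ...]
59 [158. 122.] [[723. 326.  10.]] 885 [[131.8000030517578, 123.4000015258789], [136.3000030517578, 106.5], [186.6999969482422, 119.80000305175781], [182.1999969482422, 136.6999969482422]]
brush 0.58 [369. 283.] [[ 309. -221.   10.]] 790 [[340.0, 287.3999938964844], [342.3999938964844, 271.5], [405.79998779296875, 280.8999938964844], [403.3999938964844, 296.79998779296875]]
wax_tin 0.89 [223. 121.] [[727. 157.  10.]] 620 [[203.0, 120.0], [221.5, 101.5], [241.5, 121.5], [223.0, 140.0]]
torch 0.63 [368. 282.] [[ 312. -217.   10.]] 810 [[340.6000061035156, 288.6000061035156], [341.29998779296875, 272.6000061035156], [404.6000061035156, 275.29998779296875], [403.8999938964844, 291.3999938964844]]
```

View pics/c1.png

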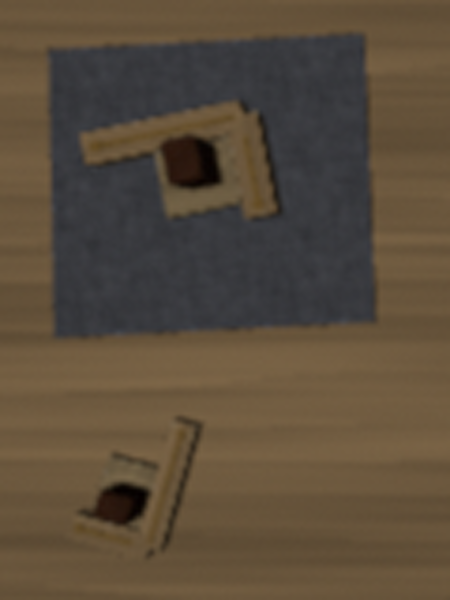

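View pics/c2.png

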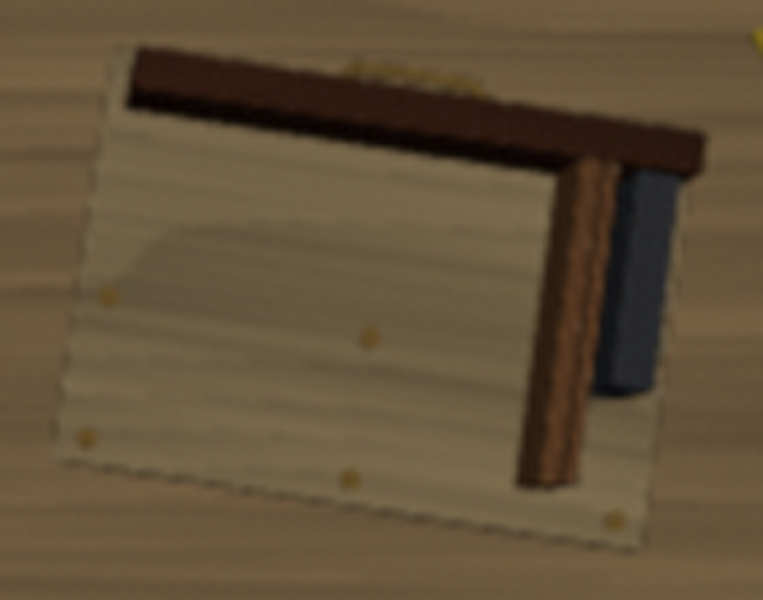

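The larger square on the pad is the one to use: its long leg spans crop (80,140)–(240,110), against about 125 px for the smaller one. The drawer corner has its side and black stop on the right, at world −y. Next I fit the poses.

```bash
cat >> h.py <<'E'
from scipy.optimize import minimize,least_squares
def box(x0,x1,y0,y1,z0,z1): return np.array([[x,y,z] for x in(x0,x1) for y in(y0,y1) for z in(z0,z1)],float)
SQ=[box(16,38,-35,75,0,24),box(-42,28,-45,-23,0,24),box(-15,15,-12,12,0,70)]
def place(P,x,y,yaw,z):
    c,s=np.cos(yaw),np.sin(yaw);return np.c_[x+c*P[:,0]-s*P[:,1],y+s*P[:,0]+c*P[:,1],P[:,2]+z]
def render(n,parts,pose,z,c,S=4):
    m=np.zeros((420*S,560*S),np.uint8)
    for b in parts:
        p=w2p(n,place(b,*pose,z),c);cv2.fillConvexPoly(m,cv2.convexHull(np.round((p+.5)*S).astype(np.int32)),1)
    return m
def fit(parts,z,x0,obs):  # obs: list of (cam,calib,mask)
    big=[cv2.resize(m.astype(np.uint8),None,fx=4,fy=4,interpolation=0) for _,_,m in obs]
    def f(p):
        s=0
        for (n,c,_),b in zip(obs,big):
            r=render(n,parts,p,z,c);s+=1-(r&b).sum()/(r|b).sum()
        return s
    p0=np.array(x0,float)
    for d in((15,15,.15),(4,4,.05)):
        sim=np.vstack([p0]+[p0+np.eye(3)[i]*d[i] for i in range(3)])
        q=minimize(f,p0,method="Nelder-Mead",options=dict(initial_simplex=sim,xatol=.02,fatol=1e-5));p0=q.x
    return p0,q.fun
E
python3 - <<'E'
from h import *
obs=[]
for n in("top","scene"):
    grab_frame(n);c=get_calibration(n)
    S=silhouettes(n,"square")
    for s in S:print(n,s["confidence"],s["point"],s["pixels"].sum())
    s=[s for s in S if (s["point"][1]<250 if n=="top" else s["point"][0]<410)][0]
    # thin plate between legs included
    obs.append((n,c,s["pixels"]))
parts=SQ+[box(-20,20,-30,20,0,6)]
for o in(obs[:1],obs[1:],obs):
    for yw in(.17,): print([ (f(0) if 0 else None) for f in()],fit(parts,4,(488,255,yw),o))
p,_=fit(parts,4,(488,255,.17),obs)
for n in("top","scene"):
    im=cv2.imread(f"pics/{n}0.png");c=get_calibration(n)
    im=cv2.resize(im,None,fx=4,fy=4,interpolation=2)
    m=render(n,parts,p,4,c);k,_=cv2.findContours(m,0,1);cv2.drawContours(im,k,-1,(0,255,0),1)
    u=w2p(n,[[p[0],p[1],30]],c)[0]*4;u=u.astype(int);cv2.imwrite(f"pics/f_{n}.png",im[max(0,u[1]-200):u[1]+200,max(0,u[0]-200):u[0]+200])
a=[cv2.copyMakeBorder(x,0,400-x.shape[0],0,400-x.shape[1],0) for x in(cv2.imread("pics/f_top.png"),cv2.imread("pics/f_scene.png"))]
cv2.imwrite("pics/f.png",np.hstack(a))
# board from hand-picked points
c=get_calibration("top")
L=np.array([[-100,140,12],[-100,-140,12],[90,131,57],[90,-131,57]],float)
uv=np.array([[301,214.4],[407.4,230.5],[315.1,138.6],[419.5,154.8]])
r=least_squares(lambda p:(w2p("top",place(L,*p,0),c)-uv).ravel(),[564,-205,-.15]);print("board",r.x,r.fun.round(1))
o=get_obs();print(o["clock"]);M=R.from_quat(np.roll(o["tcp_rot"],-1)).as_matrix();print(M.round(3))
E
```

```text
top 0.75 [167.1, 301.0] 665
top 0.66 [181.5, 212.3] 967
scene 0.93 [360.7, 289.2] 2195
scene 0.77 [451.0, 249.0] 1089
[] (array([4.77947470e+02, 2.49899545e+02, 1.89493208e-01]), np.float64(0.13091720436591692))
[] (array([4.80345491e+02, 2.49971642e+02, 2.18783574e-01]), np.float64(0.10457389128319194))
[] (array([4.79261428e+02, 2.50144187e+02, 2.04465769e-01]), np.float64(0.24509806273895618))
board [ 5.59146530e+02 -1.97655991e+02 -1.44647236e-01] [-1.5  0.3  0.8  0.6  0.1 -0.1  0.5 -0.8]
0.8
[[-0.91   0.     0.414]
 [-0.414 -0.    -0.91 ]
 [-0.    -1.     0.   ]]
```

View pics/f.png

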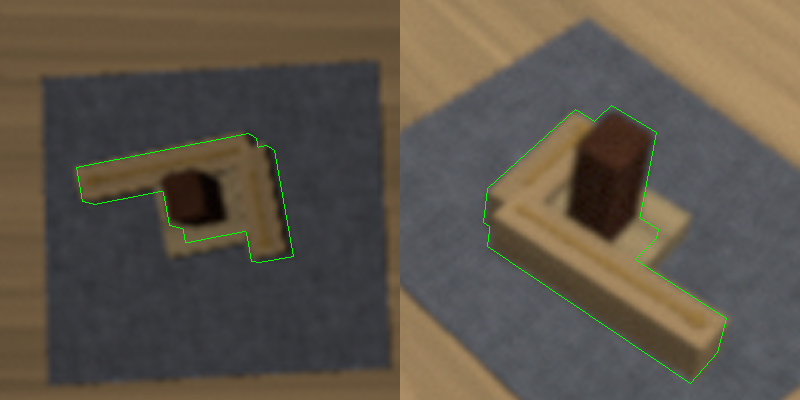

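```bash
cat >> h.py <<'E'
def cur():
    o=get_obs();M=R.from_quat(np.roll(o["tcp_rot"],-1)).as_matrix();return o,np.array(o["eef_pos"]),M
def down(zang):  # tool z at world angle zang (rad), pointing down
    z=np.array([np.cos(zang),np.sin(zang),0]);y=np.array([0,0,-1.]);return np.c_[np.cross(y,z),y,z]
def rows(p,zang,k,p0=None,M0=None):
    if p0 is None:_,p0,M0=cur()
    w=R.from_matrix(M0.T@down(zang)).as_rotvec();dR=R.from_rotvec(w/k).as_matrix()
    A=np.zeros((3,3));B=np.eye(3)
    for i in range(k):A+=B;B=B@dR
    t=np.linalg.solve(A,M0.T@(np.array(p,float)-p0))
    print(k,"rows: t",t.round(2),"w",(w/k).round(4),"|t|",np.linalg.norm(t).round(1),"deg",np.degrees(np.linalg.norm(w/k)).round(2))
    q=p0.copy();B=M0.copy();path=[]
    for i in range(k):q=q+B@t;B=B@dR;path.append(np.hypot(*q[:2]).round())
    print("radii",path[::4])
E
python3 - <<'E'
from h import *
rows([470,-190,230],np.radians(81.7),22)
E
```

```text
22 rows: t [-19.05   0.06  15.74] w [-0.     -0.1168  0.    ] |t| 24.7 deg 6.69
radii [np.float64(591.0), np.float64(638.0), np.float64(656.0), np.float64(642.0), np.float64(598.0), np.float64(528.0)]
```

```bash
A='-19 0 15.7 0 -0.117 0'; python3 -m creep '-19 0 15.7 0 -0.117 0; -19 0 15.7 0 -0.117 0; -19 0 15.7 0 -0.117 0; -19 0 15.7 0 -0.117 0; -19 0 15.7 0 -0.117 0' 85 40
python3 -m creep '-19 0 15.7 0 -0.117 0; -19 0 15.7 0 -0.117 0; -19 0 15.7 0 -0.117 0; -19 0 15.7 0 -0.117 0; -19 0 15.7 0 -0.117 0'
```

```text
clock: 1.22
eef_pos: [360.6, -527.5, 231.1]
tcp_rot: [-0.344, 0.344, -0.618, 0.618]
ft_force: [0.2, -0.4, -0.5]
grip_width: 0.996
clock: 1.63
eef_pos: [464.0, -462.6, 231.0]
tcp_rot: [-0.508, 0.508, -0.492, 0.492]
ft_force: [1.2, 0.4, 0.3]
grip_width: 0.994
```

```bash
python3 -m creep '-19 0 15.7 0 -0.117 0; -19 0 15.7 0 -0.117 0; -19 0 15.7 0 -0.117 0; -19 0 15.7 0 -0.117 0; -19 0 15.7 0 -0.117 0'
python3 -m creep '-19 0 15.7 0 -0.117 0; -19 0 15.7 0 -0.117 0; -19 0 15.7 0 -0.117 0; -19 0 15.7 0 -0.117 0; -19 0 15.7 0 -0.117 0'
python3 - <<'E'
from h import *
print(get_obs()["joint_positions"].round(2))
rows([455,-190,230],np.radians(81.7),4)
E
```

```text
clock: 2.05
eef_pos: [514.4, -351.5, 231.0]
tcp_rot: [0.628, -0.628, 0.324, -0.325]
ft_force: [0.8, -1.1, 0.4]
grip_width: 0.994
clock: 2.47
eef_pos: [495.0, -231.1, 231.2]
tcp_rot: [0.695, -0.695, 0.129, -0.13]
ft_force: [-0.2, -0.0, 0.7]
grip_width: 0.993
[-0.55  0.32 -0.    1.25  0.   -0.18]
4 rows: t [-12.51   0.3    7.08] w [-0.     -0.0559  0.0001] |t| 14.4 deg 3.2
radii [np.float64(533.0)]
```

```bash
python3 -m creep '-12.5 0 7 0 -0.056 0; -12.5 0 7 0 -0.056 0; -12.5 0 7 0 -0.056 0; -12.5 0 7 0 -0.056 0; 0 0 0 0 0 0'
python3 - <<'E'
from h import *
o,p,M=cur();print(p.round(1),M.round(3).tolist(),o["joint_velocities"].round(3),o["ft_force"].round(2))
c=get_calibration("wrist");im=grab_frame("wrist");cv2.imwrite("pics/w1.png",im[:,:,::-1])
np.savez("w1.npz",K=c["camera_matrix"],T=c["cam_to_world"])
for l in("board","front","side_board"):
    for s in silhouettes("wrist",l)[:2]:
        r=cv2.minAreaRect(cv2.findNonZero(s["pixels"].astype(np.uint8)));print(l,round(s["confidence"],2),np.round(s["point"]),cv2.boxPoints(r).round().tolist())
E
```

```text
clock: 2.88
eef_pos: [453.3, -189.6, 231.5]
tcp_rot: [0.705, -0.705, 0.053, -0.052]
ft_force: [-0.6, 0.8, 0.8]
grip_width: 0.994
[ 453.3 -189.6  231.5] [[0.989, -0.001, 0.148], [-0.148, 0.001, 0.989], [-0.001, -1.0, 0.001]] [-0.011  0.038  0.052 -0.02  -0.007  0.066] [-0.58  0.8   0.78]
board 0.7 [282. 263.] [[170.0, 345.0], [172.0, 184.0], [403.0, 186.0], [401.0, 347.0]]
side_board 0.64 [215. 264.] [[201.0, 207.0], [223.0, 206.0], [232.0, 331.0], [209.0, 333.0]]
```

View pics/w1.png

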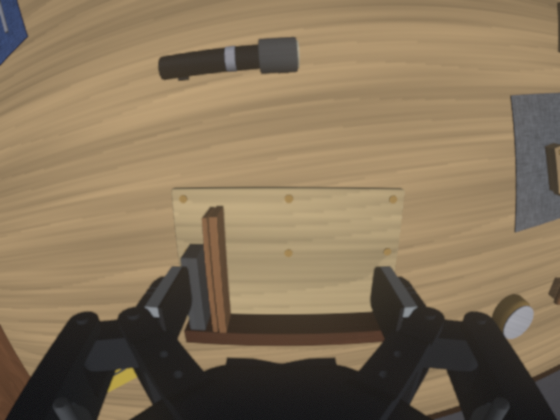

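The board fills the middle of the wrist view: near corners at about (174,188) and (403,188), side from (205,208) to (228,332), stop at (195,290). I'll enlarge it to refine.

```bash
python3 - <<'E'
from h import *
im=cv2.imread("pics/w1.png");cv2.imwrite("pics/w1c.png",cv2.resize(im[175:355,165:415],(800,576),interpolation=2))
E
```

```text
(no output)
```

View pics/w1c.png

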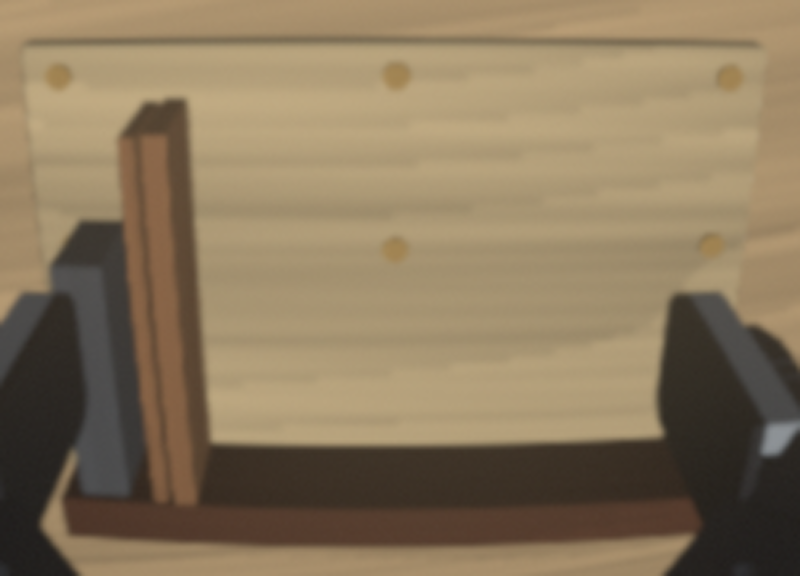

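```bash
python3 - <<'E'
from h import *
d=np.load("w1.npz");c=dict(camera_matrix=d["K"],cam_to_world=d["T"]);ct=get_calibration("top")
f=lambda a:np.array(a,float)/3.2+[165,175]
uv=f([[27,44],[763,46],[69,534],[397,40]])
L=np.array([[-100,-140,12],[-100,140,12],[90,-131,57],[-100,0,12]],float)
Lt=np.array([[-100,140,12],[-100,-140,12],[90,131,57],[90,-131,57]],float)
uvt=np.array([[301,214.4],[407.4,230.5],[315.1,138.6],[419.5,154.8]])
g=lambda p:(w2p("wrist",place(L,*p[:3],0),c)-uv).ravel()
r=least_squares(g,[559,-198,-.145]);print("wrist",r.x,np.degrees(r.x[2]),r.fun.round(2))
P=r.x
def loc(uv,z):
    w=p2w("wrist",uv,z,c);return place(np.c_[w[:,:2]-P[:2],w[:,2]],0,0,-P[2],0).round(1)
print("side top outer,inner near; groove?",loc(f([[120,138],[168,133],[151,502],[198,503]]),57).tolist())
print("stop top near L,R",loc(f([[53,266],[103,266],[130,496]]),57).tolist(), loc(f([[53,266],[103,266]]),42).tolist())
print("front in top",loc(f([[66,498],[400,508]]),57).tolist(),"in bottom",loc(f([[400,447],[212,443]]),12).tolist())
E
```

```text
wrist [ 5.60400660e+02 -1.94507905e+02 -1.48922613e-01] -8.532637214333242 [-2.51 -0.12  2.42 -0.2  -0.43  0.63  0.48  0.35]
side top outer,inner near; groove? [[-78.2, -91.7, 57.0], [-79.9, -75.5, 57.0], [69.4, -94.2, 57.0], [68.8, -75.7, 57.0]]
stop top near L,R [[-31.4, -119.8, 57.0], [-32.0, -101.6, 57.0], [67.0, -102.3, 57.0]] [[-24.3, -125.0, 42.0], [-24.9, -105.9, 42.0]]
front in top [[70.1, -128.6, 57.0], [69.6, 1.4, 57.0]] in bottom [[72.3, 2.6, 12.0], [71.5, -76.3, 12.0]]
```

```bash
python3 - <<'E'
from h import *
rows([400,240,200],np.radians(101.7),15)
E
```

```text
15 rows: t [-3.33  2.08 29.  ] w [ 0.     -0.0237  0.0001] |t| 29.3 deg 1.36
radii [np.float64(485.0), np.float64(457.0), np.float64(446.0), np.float64(455.0)]
```

```bash
python3 -m creep '-3.3 2 29 0 -0.0237 0; -3.3 2 29 0 -0.0237 0; -3.3 2 29 0 -0.0237 0; -3.3 2 29 0 -0.0237 0; -3.3 2 29 0 -0.0237 0'
python3 -m creep '-3.3 2 29 0 -0.0237 0; -3.3 2 29 0 -0.0237 0; -3.3 2 29 0 -0.0237 0; -3.3 2 29 0 -0.0237 0; -3.3 2 29 0 -0.0237 0'
python3 -m creep '-3.3 2 29 0 -0.0237 0; -3.3 2 29 0 -0.0237 0; -3.3 2 29 0 -0.0237 0; -3.3 2 29 0 -0.0237 0; -3.3 2 29 0 -0.0237 0'
python3 -m creep '0 0 0 0 0 0; 0 0 0 0 0 0'
python3 - <<'E'
from h import *
o,p,M=cur();print(p.round(1),M.round(3).tolist(),o["ft_force"].round(2))
c=get_calibration("wrist");im=grab_frame("wrist");cv2.imwrite("pics/w2.png",im[:,:,::-1])
np.savez("w2.npz",K=c["camera_matrix"],T=c["cam_to_world"])
S=silhouettes("wrist","square")
parts=SQ+[box(-30,20,-30,25,0,6)]
for s in S:print(s["confidence"],s["point"],s["pixels"].sum())
s=max(S,key=lambda s:s["pixels"].sum())
q,f=fit(parts,4,(483,252,.2),[("wrist",c,s["pixels"])]);print(q,np.degrees(q[2]),f)
big=cv2.resize(im[:,:,::-1],None,fx=4,fy=4,interpolation=2)
k,_=cv2.findContours(render("wrist",parts,q,4,c),0,1);cv2.drawContours(big,k,-1,(0,255,0),1)
k,_=cv2.findContours(cv2.resize(s["pixels"].astype(np.uint8),None,fx=4,fy=4),0,1);cv2.drawContours(big,k,-1,(0,0,255),1)
u=(w2p("wrist",[[q[0],q[1],30]],c)[0]*4).astype(int);print(u/4)
cv2.imwrite("pics/w2c.png",big[u[1]-300:u[1]+300,u[0]-400:u[0]+400])
E
```

```text
clock: 3.5
eef_pos: [454.5, -44.8, 221.2]
tcp_rot: [-0.707, 0.707, -0.011, 0.012]
ft_force: [-0.9, -0.6, 0.6]
grip_width: 0.993
clock: 3.92
eef_pos: [435.8, 100.3, 211.3]
tcp_rot: [-0.706, 0.706, 0.031, -0.03]
ft_force: [0.6, -0.6, 0.4]
grip_width: 0.991
clock: 4.33
eef_pos: [400.0, 242.2, 201.2]
tcp_rot: [0.703, -0.703, -0.073, 0.072]
ft_force: [0.5, -0.2, -0.1]
grip_width: 0.994
clock: 4.5
eef_pos: [399.6, 241.7, 201.0]
tcp_rot: [-0.703, 0.703, 0.073, -0.073]
ft_force: [0.8, 0.2, -0.6]
grip_width: 1.0
[399.6 241.7 201. ] [[0.979, 0.0, -0.205], [0.205, -0.0, 0.979], [0.0, -1.0, -0.0]] [ 0.77  0.16 -0.59]
0.86 [354.8, 64.4] 3614
[4.83e+02 2.52e+02 2.00e-01] 11.459155902616466 1.0
[273.25 267.5 ]
```

View pics/w2c.png

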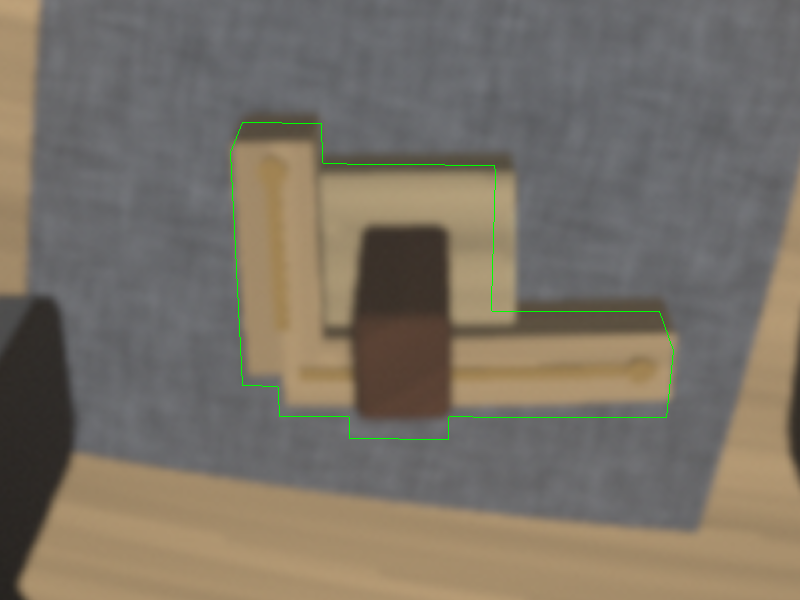

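The detector picked only the small decoy here (354,64). The enlarged wrist crop shows the large square clearly, with the post top at about (405,365) and the legs visible. I fit its pose from corner points.

```bash
python3 - <<'E'
from h import *
d=np.load("w2.npz");c=dict(camera_matrix=d["K"],cam_to_world=d["T"])
uv=(np.array([[672,333],[668,402],[232,140],[315,140],[247,374],[285,405],[357,317],[452,317],[452,417],[357,417]],float)+[693,770])/4
L=np.array([[16,75,24],[38,75,24],[-42,-45,24],[-42,-23,24],[28,-45,24],[38,-35,24],[-15,-12,70],[-15,12,70],[15,12,70],[15,-12,70]],float)
r=least_squares(lambda p:(w2p("wrist",place(L,*p,4),c)-uv).ravel(),[483,252,.2]);print(r.x,np.degrees(r.x[2]),r.fun.round(1))
r=least_squares(lambda p:(w2p("wrist",place(L,*p[:3],p[3]),c)-uv).ravel(),[483,252,.2,4]);print(r.x,r.fun.round(1))
# pad
pu=p2w("top",[[143.5,182],[227.5,179.5],[231,257],[145,260]],4);print(pu.round(),pu.mean(0))
E
```

```text
[4.78993052e+02 2.52767455e+02 2.09060392e-01] 11.978278136323667 [ 1.5  0.2  0.9 -0.1 -0.1 -0.5  0.2 -0.4 -0.2 -0.2 -0.4 -0.2 -1.6 -0.7
  0.5 -0.7  0.3  1.6 -0.8  1.5]
[ 4.81711170e+02  2.53191339e+02  2.10064594e-01 -1.30805868e+00] [ 0.4  0.1 -0.1 -0.5  0.6  0.3  0.5  0.3  0.4 -0.4  0.1 -0.5 -1.4 -0.7
  0.2 -0.7  0.1  1.1 -0.5  1. ]
[[564. 361.   4.]
 [572. 143.   4.]
 [371. 130.   4.]
 [362. 350.   4.]] [467.29403233 245.84781323   4.        ]
```

```bash
python3 - <<'E'
from h import *
rows([480.5,253,100],np.radians(102),5)
E
```

```text
5 rows: t [16.27 20.24 -0.79] w [ 0.0001 -0.0011  0.    ] |t| 26.0 deg 0.06
radii [np.float64(482.0), np.float64(543.0)]
```

```bash
python3 -m creep '16.2 20 -0.8 0 -0.001 0; 16.2 20 -0.8 0 -0.001 0; 16.2 20 -0.8 0 -0.001 0; 16.2 20 -0.8 0 -0.001 0; 16.2 20 -0.8 0 -0.001 0' 60
python3 -m creep '0 0 0 0 0 0; 0 0 0 0 0 0'
python3 - <<'E'
from h import *
rows([480.5,253,35],np.radians(102),4)
im=grab_frame("wrist");cv2.imwrite("pics/w3.png",im[:,:,::-1])
E
```

```text
clock: 5.02
eef_pos: [481.2, 251.9, 100.5]
tcp_rot: [-0.703, 0.703, 0.073, -0.073]
ft_force: [-0.1, 0.1, -0.3]
grip_width: 0.703
clock: 5.18
eef_pos: [479.4, 251.6, 100.2]
tcp_rot: [-0.703, 0.704, 0.072, -0.074]
ft_force: [-0.9, 0.2, 0.7]
grip_width: 0.702
4 rows: t [ 0.38 16.31  0.28] w [ 0.0002 -0.0006 -0.0007] |t| 16.3 deg 0.06
radii [np.float64(542.0)]
```

View pics/w3.png

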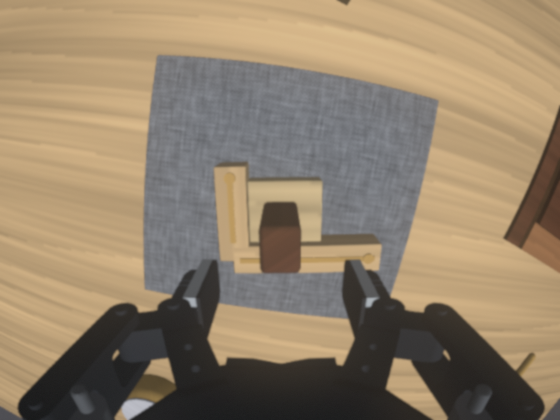

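The post, at columns 260–300, is centred between the fingers at 208 and 354, so I descend.

```bash
python3 -m creep '0.4 16.4 0.3 0 0 0; 0.4 16.4 0.3 0 0 0; 0.4 16.4 0.3 0 0 0; 0.4 16.4 0.3 0 0 0; 0 0 0 0 0 0'
python3 - <<'E'
from h import *
im=grab_frame("wrist");cv2.imwrite("pics/w4.png",im[:,:,::-1]);im=grab_frame("scene");cv2.imwrite("pics/s4.png",cv2.resize(im[200:360,280:460,::-1],None,fx=3,fy=3))
o,p,M=cur();print(p,o["ft_force"])
E
```

```text
clock: 5.65
eef_pos: [478.8, 253.8, 34.5]
tcp_rot: [-0.703, 0.704, 0.073, -0.075]
ft_force: [0.2, -1.1, -0.7]
grip_width: 0.705
[480.44299499 254.50678561  36.75996169] [-0.14111063 -0.37295647 -0.13864318]
```

View pics/w4.png

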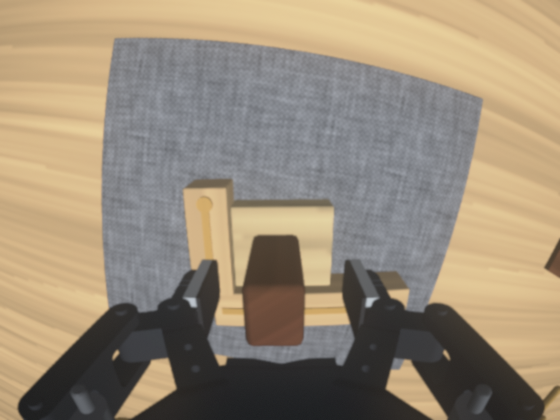

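View pics/s4.png

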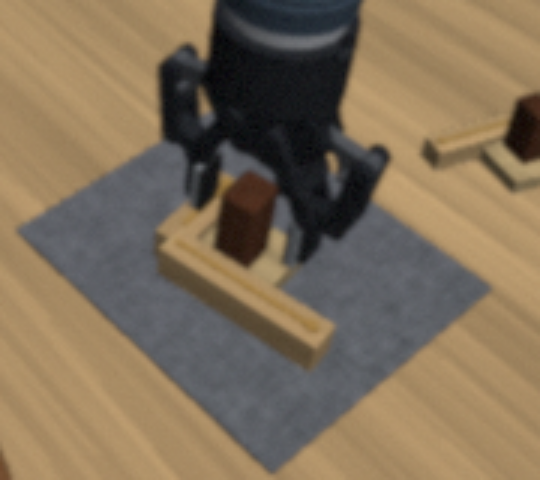

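```bash
python3 - <<'E'
from h import *
c=get_calibration("wrist");o,p,M=cur()
print(w2p("wrist",[p+[0,0,74-p[2]],p+[0,0,50-p[2]]],c).round(1), p2w("wrist",[[273.5,315],[274,285],[274,345]],74,c).round(1),p,o["clock"])
E
```

```text
[[278.3 317. ]
 [278.7 286.5]] [[479.9 252.5  74. ]
 [466.5 250.   74. ]
 [495.1 255.8  74. ]] [480.44299499 254.50678561  36.75996169] 5.75
```

```bash
python3 -m creep '0 0.5 -1 0 0 0; 0 0.5 -1 0 0 0; 0 0 0 0 0 0'
python3 -m creep '0 0 0 0 0 0; 0 0 0 0 0 0; 0 0 0 0 0 0; 0 0 0 0 0 0; 0 0 0 0 0 0' 0 100
python3 -m creep '0 0 0 0 0 0; 0 0 0 0 0 0; 0 0 0 0 0 0'
```

```text
clock: 6.0
eef_pos: [482.1, 253.0, 36.0]
tcp_rot: [0.703, -0.703, -0.075, 0.073]
ft_force: [0.7, -0.9, 0.3]
grip_width: 0.703
clock: 6.42
eef_pos: [481.5, 252.9, 35.1]
tcp_rot: [-0.703, 0.703, 0.074, -0.074]
ft_force: [0.2, 0.5, 3.9]
grip_width: 0.272
clock: 6.67
eef_pos: [481.5, 252.9, 35.1]
tcp_rot: [-0.703, 0.703, 0.074, -0.074]
ft_force: [-0.3, -0.6, 5.8]
grip_width: 0.268
```

```bash
python3 -m creep '0 -10 0 0 0 0; 0 -20 0 0 0 0; 0 -25 0 0 0 0; 0 -25 0 0 0 0; 0 -20 0 0 0 0'
python3 -m creep '0 0 0 0 0 0; 0 0 0 0 0 0'
python3 - <<'E'
from h import *
o,p,M=cur();print(p,o["ft_force"],o["grip_width"])
c=get_calibration("wrist");im=grab_frame("wrist");cv2.imwrite("pics/w5.png",im[:,:,::-1]);np.savez("w5.npz",K=c["camera_matrix"],T=c["cam_to_world"],p=p,M=M)
E
```

```text
clock: 7.08
eef_pos: [480.8, 252.8, 136.2]
tcp_rot: [-0.703, 0.703, 0.074, -0.074]
ft_force: [0.6, 0.3, -1.7]
grip_width: 0.271
clock: 7.25
eef_pos: [481.9, 253.2, 135.5]
tcp_rot: [0.703, -0.703, -0.075, 0.073]
ft_force: [-0.7, -0.4, -2.0]
grip_width: 0.269
[481.86825787 253.17273892 135.51808856] [-0.73478371 -0.36354549 -2.04560666] 0.268969051529956
```

View pics/w5.png

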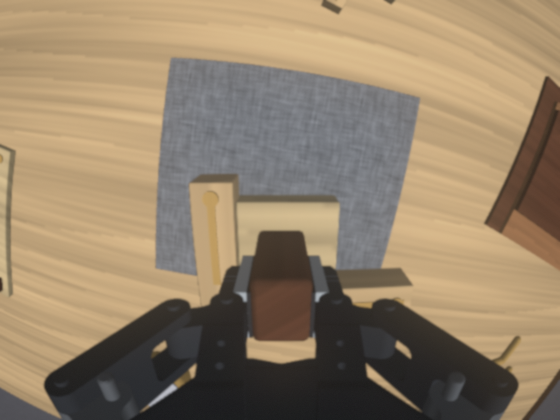

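```bash
cat >> h.py <<'E'
BX,BY,BA=560.,-195.5,np.radians(-8.45)
def b2w(x,y): return place(np.array([[x,y,0.]]),BX,BY,BA,0)[0,:2]
def w2b(p): 
    d=np.array(p[:2])-[BX,BY];c,s=np.cos(BA),np.sin(BA);return np.array([c*d[0]+s*d[1],-s*d[0]+c*d[1]])
E
python3 - <<'E'
from h import *
x,y=b2w(5,-5);print(x,y)
rows([x,y,130],np.pi/2+BA,18)
E
```

```text
564.2109909950086 -201.18045375299863
18 rows: t [  3.62   0.23 -25.52] w [ 0.      0.0198 -0.    ] |t| 25.8 deg 1.14
radii [np.float64(540.0), np.float64(536.0), np.float64(544.0), np.float64(562.0), np.float64(591.0)]
```

```bash
python3 -m creep '3.6 0.2 -25.5 0 0.0198 0; 3.6 0.2 -25.5 0 0.0198 0; 3.6 0.2 -25.5 0 0.0198 0; 3.6 0.2 -25.5 0 0.0198 0; 3.6 0.2 -25.5 0 0.0198 0'
python3 -m creep '3.6 0.2 -25.5 0 0.0198 0; 3.6 0.2 -25.5 0 0.0198 0; 3.6 0.2 -25.5 0 0.0198 0; 3.6 0.2 -25.5 0 0.0198 0; 3.6 0.2 -25.5 0 0.0198 0'
python3 -m creep '3.6 0.2 -25.5 0 0.0198 0; 3.6 0.2 -25.5 0 0.0198 0; 3.6 0.2 -25.5 0 0.0198 0; 3.6 0.2 -25.5 0 0.0198 0; 3.6 0.2 -25.5 0 0.0198 0'
python3 -m creep '3.6 0.2 -25.5 0 0.0198 0; 3.6 0.2 -25.5 0 0.0198 0; 3.6 0.2 -25.5 0 0.0198 0; 0 0 0 0 0 0;0 0 0 0 0 0'
python3 - <<'E'
from h import *
o,p,M=cur();print(p,M.round(4).tolist(),o["ft_force"],w2b(p),o["clock"])
c=get_calibration("wrist");im=grab_frame("wrist");cv2.imwrite("pics/w6.png",im[:,:,::-1]);np.savez("w6.npz",K=c["camera_matrix"],T=c["cam_to_world"],p=p,M=M)
E
```

```text
clock: 7.72
eef_pos: [519.0, 129.0, 131.4]
tcp_rot: [-0.706, 0.706, 0.037, -0.04]
ft_force: [0.8, 0.6, -0.9]
grip_width: 0.265
clock: 8.13
eef_pos: [545.9, 3.4, 130.3]
tcp_rot: [0.707, -0.707, -0.002, 0.005]
ft_force: [0.0, -0.1, -2.1]
grip_width: 0.27
clock: 8.55
eef_pos: [560.2, -124.2, 129.2]
tcp_rot: [0.707, -0.706, 0.033, -0.03]
ft_force: [1.0, 1.0, -1.7]
grip_width: 0.266
clock: 8.97
eef_pos: [563.0, -201.3, 128.8]
tcp_rot: [0.706, -0.705, 0.054, -0.051]
ft_force: [-0.8, 0.8, -1.7]
grip_width: 0.274
[ 562.99297812 -201.28092398  128.76865513] [[0.9889, -0.0034, 0.1484], [-0.1484, 0.002, 0.9889], [-0.0037, -1.0, 0.0014]] [-0.76632918  0.82158603 -1.65748933] [ 3.80997302 -5.27836202] 8.9667
```

View pics/w6.png

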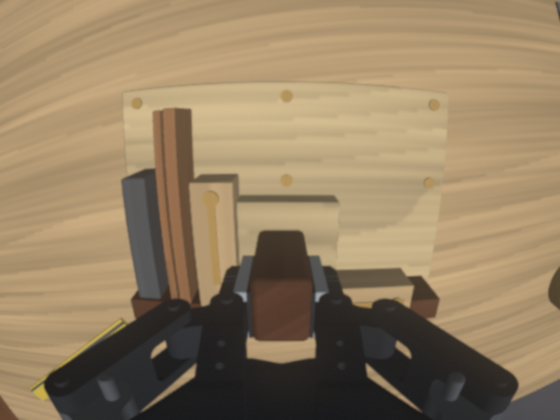

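```bash
python3 - <<'E'
from h import *
d=np.load("w6.npz");c=dict(camera_matrix=d["K"],cam_to_world=d["T"])
im=cv2.imread("pics/w6.png")
L=np.array([[-100,-140,12],[-100,140,12],[-100,0,12],[-80,-75,57],[-32,-102,57],[-32,-122,57]],float)
print(w2p("wrist",place(L,BX,BY,BA,0),c).round(1))
big=cv2.resize(im[70:330,110:460],None,fx=2.28,fy=2.28,interpolation=2)
# model edges overlay
for a,b in(([-100,-140,12],[-100,140,12]),([70,-131,57],[70,131,57]),([90,-131,57],[90,131,57]),([-100,140,12],[100,140,12]),([-100,-140,12],[100,-140,12]),([-32,-102,57],[68,-102,57])):
    P=np.linspace(a,b,60);u=(w2p("wrist",place(P,BX,BY,BA,0),c)-[110,70]+.5)*2.28
    cv2.polylines(big,[u.round().astype(np.int32)],False,(0,255,0),1)
cv2.imwrite("pics/w6c.png",big)
E
```

```text
[[120.4  90.5]
 [449.2  91.5]
 [286.1  79.9]
 [175.1 106.3]
 [143.1 177.1]
 [119.  178. ]]
```

View pics/w6c.png

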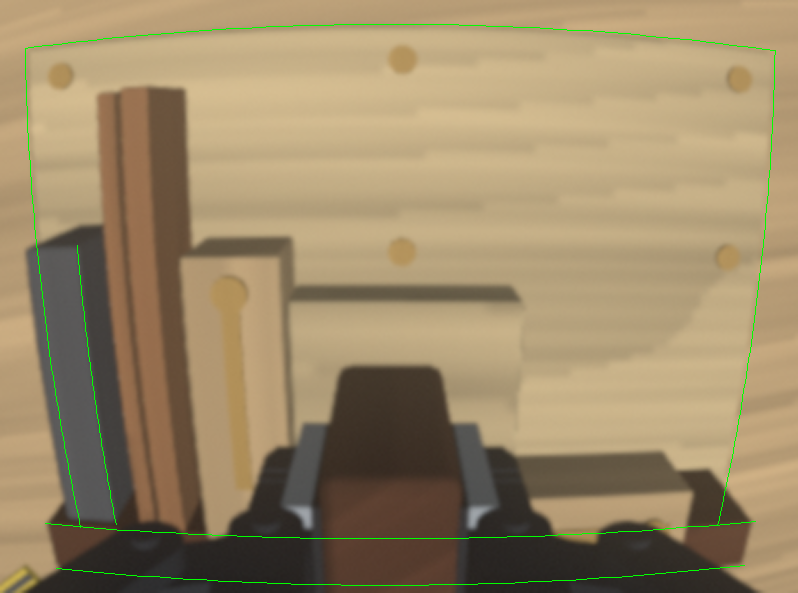

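```bash
python3 - <<'E'
from h import *
for nm in("w1","w6"):
    d=np.load(nm+".npz");c=dict(camera_matrix=d["K"],cam_to_world=d["T"])
    g=cv2.GaussianBlur(cv2.cvtColor(cv2.imread(f"pics/{nm}.png"),6).astype(float),(0,0),1.0)
    ys=np.linspace(-125,125,101);u=w2p("wrist",place(np.c_[0*ys-100,ys,0*ys+12],BX,BY,BA,0),c)
    pts=[]
    for a,b in u:
        r=np.arange(-8,9,.25);v=cv2.remap(g.astype(np.float32),np.full((1,len(r)),a,np.float32),(b+r)[None].astype(np.float32),1)[0]
        k=np.gradient(v);i=np.argmax(k);pts.append((a,b+r[i],k[i]))
    pts=np.array(pts)
    w=p2w("wrist",pts[:,:2],12,c)
    A=np.c_[w[:,1],np.ones(len(w))];x=w[:,0]
    m=np.ones(len(w),bool)
    for _ in range(6):
        s=np.linalg.lstsq(A[m],x[m],rcond=None)[0];res=x-A@s;m=abs(res)<max(.5,2*np.std(res[m]))
    print(nm,"yaw",-np.degrees(np.arctan(s[0])),"n",m.sum(),"rms",res[m].std(),"edge offset from model (mm)",(A[m]@s-[0]*m.sum()).mean()-0)
    # x of the edge in board coords
    q=np.array([w2b(z) for z in w[m]]);print(" board x of edge",q[:,0].mean().round(2))
    o=d
    # signs of pts offsets
E
```

```text
w1 yaw -8.696440553617094 n 77 rms 0.18756534341914172 edge offset from model (mm) 462.17786241191317
 board x of edge -99.04
w6 yaw -8.55940316047157 n 97 rms 0.2540380975155266 edge offset from model (mm) 462.94168984601544
 board x of edge -97.87
```

```bash
sed -i 's/^BX,BY,BA=.*/BX,BY,BA=561.,-195.,np.radians(-8.62)/' h.py; python3 - <<'E'
from h import *
x,y=b2w(5,-5)
rows([x,y,49],np.pi/2+BA,5)
E
```

```text
5 rows: t [ 0.49 16.   -0.05] w [-0.0003  0.0006 -0.0007] |t| 16.0 deg 0.06
radii [np.float64(598.0), np.float64(600.0)]
```

```bash
python3 -m creep '0.5 16 0 0 0.0006 0; 0.5 16 0 0 0.0006 0; 0.5 16 0 0 0.0006 0; 0.5 16 0 0 0.0006 0; 0.5 16 0 0 0.0006 0'
python3 -m creep '0 0 0 0 0 0; 0 0 0 0 0 0; 0 0 0 0 0 0'
python3 - <<'E'
from h import *
for i in range(1):
  o,p,M=cur();print(p.round(2),o["ft_force"].round(2),o["torque"].round(3),w2b(p),o["clock"],np.degrees(np.arctan2(M[1,2],M[0,2])))
c=get_calibration("wrist");im=grab_frame("wrist");cv2.imwrite("pics/w7.png",im[:,:,::-1]);np.savez("w7.npz",K=c["camera_matrix"],T=c["cam_to_world"],p=p,M=M)
E
```

```text
clock: 9.43
eef_pos: [566.1, -199.0, 49.5]
tcp_rot: [0.706, -0.705, 0.053, -0.051]
ft_force: [0.8, -0.3, -2.7]
grip_width: 0.27
clock: 9.68
eef_pos: [567.0, -200.2, 51.5]
tcp_rot: [0.705, -0.705, 0.053, -0.052]
ft_force: [0.5, -0.1, -1.6]
grip_width: 0.272
[ 566.97 -200.23   51.49] [ 0.46 -0.11 -1.58] [ 0.012 -0.04   0.004] [ 6.68548158 -4.28001203] 9.6833 81.48874257876437
```

View pics/w7.png

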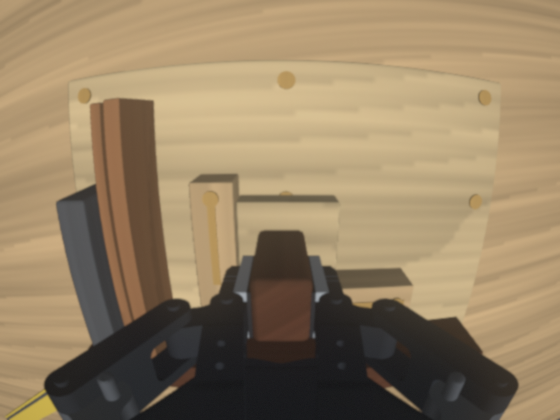

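```bash
python3 -m creep '4 2 0 0 0 0; 4 2 0 0 0 0; 4 0 0 0 0 0; 0 0 0 0 0 0'
python3 -m creep '1.5 0 0 0 0 0; 1.5 0 0 0 0 0; 1 0 0 0 0 0; 1 0 0 0 0 0; 0 0 0 0 0 0'
python3 -m creep '1 0 0 0 0 0; 1 0 0 0 0 0; 1 0 0 0 0 0; 0 0 0 0 0 0'
```

```text
clock: 10.07
eef_pos: [580.1, -203.3, 47.5]
tcp_rot: [-0.705, 0.705, -0.052, 0.053]
ft_force: [0.7, -0.4, -2.0]
grip_width: 0.273
clock: 10.48
eef_pos: [583.9, -203.7, 47.1]
tcp_rot: [-0.705, 0.705, -0.053, 0.053]
ft_force: [-0.3, 0.1, -1.9]
grip_width: 0.271
clock: 10.82
eef_pos: [586.9, -204.1, 47.1]
tcp_rot: [-0.705, 0.705, -0.053, 0.053]
ft_force: [0.2, 0.9, -1.9]
grip_width: 0.269
```

```bash
python3 -m creep '1 0 0 0 0 0; 1 0 0 0 0 0; 0 0 0 0 0 0' | egrep 'pos|force'
python3 -m creep '1 0 0 0 0 0; 0 0 0 0 0 0; 0 0 0 0 0 0'| egrep 'pos|force'
python3 -m creep '1 0 0 0 0 0; 0 0 0 0 0 0; 0 0 0 0 0 0'| egrep 'pos|force'
```

```text
eef_pos: [588.9, -204.4, 47.1]
ft_force: [0.3, 0.0, -1.6]
eef_pos: [589.7, -204.5, 47.1]
ft_force: [-0.0, -0.5, -2.4]
eef_pos: [590.7, -204.7, 47.1]
ft_force: [0.3, -1.3, -1.3]
```

```bash
python3 -m creep '1 0 0 0 0 0; 0 0 0 0 0 0; 0 0 0 0 0 0'| egrep 'pos|force'
```

```text
eef_pos: [591.7, -204.8, 47.1]
ft_force: [-0.7, -0.2, -1.1]
```

```bash
python3 -m creep '1 0 0 0 0 0; 0 0 0 0 0 0; 0 0 0 0 0 0'| egrep 'pos|force'
```

```text
eef_pos: [592.7, -205.0, 47.1]
ft_force: [-0.3, 0.3, -2.4]
```

```bash
python3 -m creep '1 0 0 0 0 0; 0 0 0 0 0 0; 0 0 0 0 0 0'| egrep 'pos|force'
```

```text
eef_pos: [593.6, -205.1, 47.1]
ft_force: [-0.8, 0.4, -1.4]
```

```bash
python3 -m creep '1 0 0 0 0 0; 0 0 0 0 0 0; 0 0 0 0 0 0'| egrep 'pos|force'
```

```text
eef_pos: [593.6, -205.0, 46.8]
ft_force: [-2.8, 0.5, -2.6]
```

```bash
python3 -m creep '0.7 0 0 0 0 0; 0 0 0 0 0 0; 0 0 0 0 0 0'| egrep 'pos|force|rot'; python3 - <<'E'
from h import *
o,p,M=cur();print(o["torque"].round(3),np.degrees(np.arctan2(M[1,2],M[0,2])),w2b(p),o["clock"])
c=get_calibration("wrist");im=grab_frame("wrist");cv2.imwrite("pics/w8.png",im[:,:,::-1])
E
```

```text
eef_pos: [593.7, -204.9, 46.5]
tcp_rot: [0.705, -0.705, 0.054, -0.052]
ft_force: [-5.2, -0.2, -0.6]
[ 0.178  1.036 -0.006] 81.41699980755634 [33.78168237 -4.92634077] 12.8167
```

View pics/w8.png

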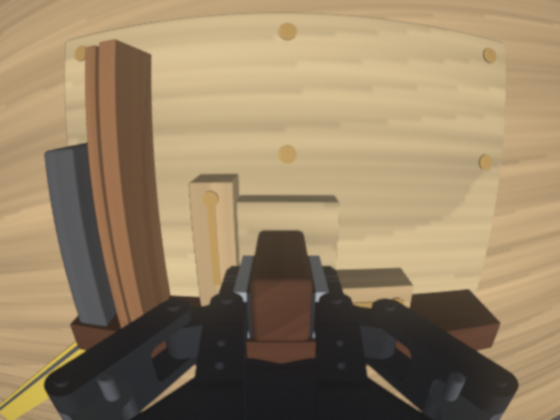

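```bash
python3 -m creep '0.3 0 -2 0 0 0; 0 0 -3 0 0 0; 0 0 -3 0 0 0; 0 0 -3 0 0 0; 0 0 0 0 0 0'| egrep 'pos|force|rot'
```

```text
eef_pos: [592.0, -215.8, 46.1]
tcp_rot: [0.706, -0.705, 0.054, -0.052]
ft_force: [-4.8, 1.6, -2.6]
```

```bash
python3 -m creep '0 0 -2 0 0 0; 0 0 -2 0 0 0; 0 0 -2 0 0 0; 0 0 -1 0 0 0; 0 0 0 0 0 0'| egrep 'pos|force|rot';python3 - <<'E'
from h import *
o,p,M=cur();print(o["torque"].round(3),np.degrees(np.arctan2(M[1,2],M[0,2])),w2b(p),o["clock"])
E
```

```text
eef_pos: [591.0, -222.4, 46.2]
tcp_rot: [0.706, -0.705, 0.054, -0.052]
ft_force: [-5.1, 2.0, -2.1]
[0.242 1.066 0.053] 81.41590221838148 [ 33.81589024 -22.59609325] 13.7
```

```bash
python3 -m creep '0 0 -1.5 0 0 0; 0 0 -1.5 0 0 0; 0 0 -1.5 0 0 0; 0 0 0 0 0 0'| egrep 'pos|force|rot'
```

```text
eef_pos: [590.4, -226.8, 46.1]
tcp_rot: [0.706, -0.705, 0.054, -0.052]
ft_force: [-4.5, 1.7, -2.3]
```

```bash
python3 -m creep '0 0 -1.5 0 0 0; 0 0 -1.5 0 0 0; 0 0 -1.5 0 0 0; 0 0 0 0 0 0'| egrep 'pos|force|rot'
```

```text
eef_pos: [589.7, -231.3, 46.1]
tcp_rot: [0.706, -0.705, 0.054, -0.052]
ft_force: [-4.7, 1.8, -1.4]
```

```bash
python3 -m creep '0 0 -1 0 0 0; 0 0 -1 0 0 0; 0 0 0 0 0 0'| egrep 'pos|force|rot'
```

```text
eef_pos: [589.5, -232.4, 46.1]
tcp_rot: [0.706, -0.704, 0.054, -0.052]
ft_force: [-4.4, 3.6, -1.2]
```

```bash
python3 -m creep '0 0 -1 0 0 0; 0 0 -1 0 0 0; 0 0 0 0 0 0'| egrep 'pos|force|rot'
```

```text
eef_pos: [589.3, -234.1, 46.1]
tcp_rot: [0.706, -0.704, 0.054, -0.052]
ft_force: [-4.2, 4.3, -0.9]
```

```bash
python3 -m creep '0 0 -1 0 0 0; 0 0 -1 0 0 0; 0 0 0 0 0 0'| egrep 'pos|force|rot'
```

```text
eef_pos: [589.0, -236.0, 46.1]
tcp_rot: [0.706, -0.704, 0.054, -0.051]
ft_force: [-3.5, 4.4, -1.3]
```

```bash
python3 -m creep '0 0 -1 0 0 0; 0 0 -1 0 0 0; 0 0 0 0 0 0'| egrep 'pos|force|rot'
```

```text
eef_pos: [588.7, -238.0, 46.1]
tcp_rot: [0.706, -0.704, 0.054, -0.051]
ft_force: [-3.5, 4.0, -1.2]
```

```bash
python3 -m creep '0 0 -1 0 0 0; 0 0 0 0 0 0; 0 0 0 0 0 0'| egrep 'pos|force|rot';python3 - <<'E'
from h import *
o,p,M=cur();print(o["torque"].round(3),np.degrees(np.arctan2(M[1,2],M[0,2])),w2b(p),o["clock"])
E
```

```text
eef_pos: [588.5, -239.0, 46.1]
tcp_rot: [0.706, -0.704, 0.054, -0.051]
ft_force: [-4.2, 4.9, -1.9]
[ 0.891  0.996 -0.048] 81.448545035937 [ 33.82329595 -39.33260669] 15.6167
```

```bash
python3 -m creep '0.4 0 -1 0 0 0; 0 0 -1 0 0 0; 0 0 0 0 0 0'| egrep 'pos|force|rot'
```

```text
eef_pos: [588.3, -240.8, 45.9]
tcp_rot: [0.707, -0.704, 0.054, -0.051]
ft_force: [-5.4, 4.9, -1.1]
```

```bash
python3 -m creep '0.3 0 -1 0 0 0; 0 0 0 0 0 0; 0 0 0 0 0 0'| egrep 'pos|force|rot'
```

```text
eef_pos: [588.2, -241.5, 45.8]
tcp_rot: [0.707, -0.704, 0.054, -0.051]
ft_force: [-5.8, 5.5, -0.5]
```

```bash
python3 -m creep '0 0 -1 0 0 0; 0 0 0 0 0 0; 0 0 0 0 0 0'| egrep 'pos|force|rot'
```

```text
eef_pos: [588.2, -241.6, 45.8]
tcp_rot: [0.707, -0.703, 0.054, -0.051]
ft_force: [-4.2, 7.4, -0.4]
```

```bash
python3 -m creep '0.6 0 -0.5 0 0 0; 0.6 0 -0.5 0 0 0; 0 0 0 0 0 0'| egrep 'pos|force|rot';python3 - <<'E'
from h import *
o,p,M=cur();print(o["torque"].round(3),np.degrees(np.arctan2(M[1,2],M[0,2])),w2b(p),o["clock"])
B=np.array([[np.cos(BA),np.sin(BA),0],[-np.sin(BA),np.cos(BA),0],[0,0,1]]);print("tool axes in board, deg",np.degrees(B@M).round(2).tolist(),"F board",(B@o["ft_force"]).round(2))
E
```

```text
eef_pos: [588.2, -241.6, 45.7]
tcp_rot: [0.708, -0.702, 0.055, -0.05]
ft_force: [-7.1, 9.2, 2.0]
[ 2.03   1.489 -0.144] 81.49202233331407 [ 33.91885259 -42.01624285] 16.6167
tool axes in board, deg [[57.29, -0.4, -0.11], [0.12, 0.44, 57.29], [-0.4, -57.29, 0.44]] F board [-8.4   8.06  1.97]
```

```bash
python3 -m creep '0.2 0 -0.2 -0.004 0 -0.0035; 0.2 0 -0.3 -0.004 0 -0.0035; 0 0 0 0 0 0'| egrep 'pos|force|rot';cat > st.py <<'E'
from h import *
o,p,M=cur();print(o["torque"].round(3),np.degrees(np.arctan2(M[1,2],M[0,2])).round(2),w2b(p).round(2),o["clock"])
B=np.array([[np.cos(BA),np.sin(BA),0],[-np.sin(BA),np.cos(BA),0],[0,0,1]]);print("tool axes in board, deg",np.degrees(B@M).round(2).tolist(),"F board",(B@o["ft_force"]).round(2))
E
python3 st.py
```

```text
eef_pos: [588.1, -241.5, 45.2]
tcp_rot: [0.705, -0.705, 0.053, -0.052]
ft_force: [-6.5, 10.6, 0.2]
[ 2.125  1.389 -0.187] 81.51 [ 33.82 -41.95] 16.8667
tool axes in board, deg [[57.3, -0.04, -0.13], [0.13, 0.03, 57.3], [-0.04, -57.3, 0.03]] F board [-8.05  9.53  0.21]
```

```bash
python3 -m creep '0.7 0 -0.1 0 0 -0.001; 0 0 0 0 0 0'| egrep 'pos|force|rot'; python3 st.py
```

```text
eef_pos: [588.2, -241.6, 45.2]
tcp_rot: [0.705, -0.705, 0.053, -0.052]
ft_force: [-8.0, 11.8, 2.3]
[ 2.197  1.758 -0.137] 81.51 [ 33.86 -41.97] 17.0333
tool axes in board, deg [[57.3, -0.06, -0.13], [0.13, 0.04, 57.3], [-0.06, -57.3, 0.04]] F board [-9.7  10.42  2.31]
```

Both faces read about 10 N with the tool upright, so I hold for a little over 2 s.

```bash
for i in 1; do python3 -m creep '0 0 0 0 0 0; 0 0 0 0 0 0; 0 0 0 0 0 0; 0 0 0 0 0 0; 0 0 0 0 0 0'| egrep 'pos|force'; done; python3 st.py
python3 - <<'E'
from h import *
im=grab_frame("wrist");cv2.imwrite("pics/w9.png",im[:,:,::-1]);im=grab_frame("top");cv2.imwrite("pics/t9.png",im[:,:,::-1])
E
```

```text
eef_pos: [588.2, -241.6, 45.1]
ft_force: [-8.8, 10.8, 2.0]
[ 2.223  1.785 -0.179] 81.51 [ 33.86 -41.97] 17.45
tool axes in board, deg [[57.3, -0.06, -0.13], [0.13, 0.04, 57.3], [-0.06, -57.3, 0.05]] F board [-10.3    9.39   1.95]
```

View pics/w9.png

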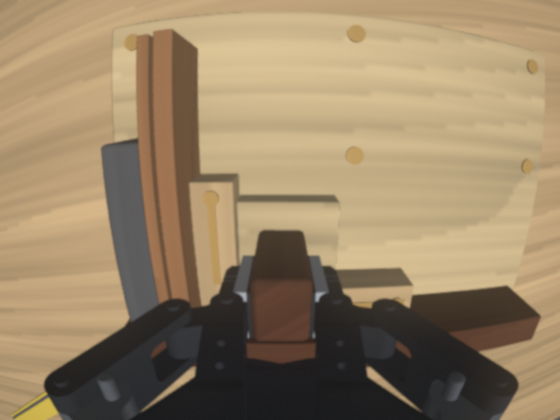

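```bash
python3 -m creep '0 0 0 0 0.0015 0; 0 0 0 0 0 0; 0 0 0 0 0 0'| egrep 'pos|force'; python3 st.py
```

```text
eef_pos: [588.2, -241.6, 45.2]
ft_force: [-7.9, 10.1, 2.2]
[ 2.222  1.712 -0.04 ] 81.44 [ 33.86 -41.97] 17.8
tool axes in board, deg [[57.3, -0.06, -0.06], [0.06, 0.04, 57.3], [-0.06, -57.3, 0.04]] F board [-9.34  8.84  2.25]
```

```bash
python3 -m creep '0.1 0 -0.2 0 0.0012 0; 0 0 0 0 0 0; 0 0 0 0 0 0'| egrep 'pos|force'; python3 st.py; for i in 1 2 ; do python3 -m creep '0 0 0 0 0 0; 0 0 0 0 0 0; 0 0 0 0 0 0; 0 0 0 0 0 0; 0 0 0 0 0 0'| egrep 'pos|force'; python3 st.py; done
```

```text
eef_pos: [588.2, -241.6, 45.1]
ft_force: [-8.0, 11.5, 1.6]
[2.368 1.747 0.069] 81.4 [ 33.83 -41.96] 18.05
tool axes in board, deg [[57.3, -0.08, -0.02], [0.02, 0.06, 57.3], [-0.08, -57.3, 0.06]] F board [-9.58 10.17  1.58]
eef_pos: [588.2, -241.6, 45.2]
ft_force: [-9.1, 12.2, 2.9]
[2.386 1.859 0.165] 81.4 [ 33.86 -41.97] 18.4667
tool axes in board, deg [[57.3, -0.07, -0.02], [0.02, 0.06, 57.3], [-0.07, -57.3, 0.06]] F board [-10.87  10.68   2.91]
eef_pos: [588.2, -241.6, 45.1]
ft_force: [-8.9, 11.5, 2.3]
[2.336 1.752 0.051] 81.4 [ 33.85 -41.95] 18.8833
tool axes in board, deg [[57.3, -0.08, -0.02], [0.02, 0.06, 57.3], [-0.08, -57.3, 0.06]] F board [-10.53  10.02   2.28]
```

```bash
for i in 1 2 3 4; do python3 -m creep '0 0 0 0 0 0; 0 0 0 0 0 0; 0 0 0 0 0 0; 0 0 0 0 0 0; 0 0 0 0 0 0'| egrep 'force';  done; python3 st.py
```

```text
ft_force: [-9.2, 11.7, 2.3]
ft_force: [-9.5, 11.5, 1.9]
ft_force: [-8.5, 12.0, 2.7]
ft_force: [-8.5, 11.6, 2.5]
[2.351 1.819 0.1  ] 81.4 [ 33.81 -41.94] 20.55
tool axes in board, deg [[57.3, -0.08, -0.02], [0.02, 0.06, 57.3], [-0.08, -57.3, 0.06]] F board [-10.15  10.2    2.51]
```

```bash
python3 -m creep '-2 0 2 0 0 0; -3 0 3 0 0 0; -4 0 4 0 0 0; -4 0 4 0 0 0; -4 0 4 0 0 0'| egrep 'pos|force'
python3 -m creep '-2 -15 2 0 0 0; 0 -20 0 0 0 0; 0 -20 0 0 0 0; 0 -20 0 0 0 0; 0 -10 0 0 0 0'| egrep 'pos|force'
python3 st.py
python3 - <<'E'
from h import *
im=grab_frame("wrist");cv2.imwrite("pics/w10.png",im[:,:,::-1])
o,p,M=cur();print(p);rows([468,246,130],np.radians(102),18)
E
```

```text
eef_pos: [579.0, -228.1, 47.5]
ft_force: [-0.5, -0.6, -1.8]
eef_pos: [577.5, -225.4, 135.0]
ft_force: [0.4, -0.8, -1.6]
[ 0.005 -0.1    0.01 ] 81.26 [ 20.89 -27.56] 21.3833
tool axes in board, deg [[57.29, 0.74, 0.12], [-0.11, -0.55, 57.29], [0.74, -57.29, -0.55]] F board [ 0.55 -0.75 -1.64]
[ 578.28824553 -225.81003228  136.30045906]
18 rows: t [-5.67  0.15 26.47] w [ 0.0007 -0.0201  0.0007] |t| 27.1 deg 1.15
radii [np.float64(610.0), np.float64(572.0), np.float64(545.0), np.float64(529.0), np.float64(527.0)]
```

View pics/w10.png

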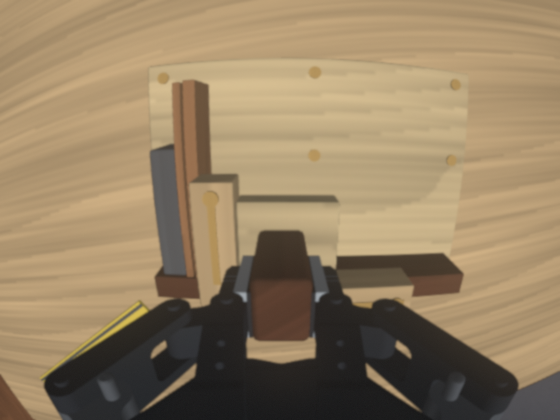

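```bash
python3 -m creep '-5.6 0.2 26.3 0.0007 -0.02 0.0007; -5.6 0.2 26.3 0.0007 -0.02 0.0007; -5.6 0.2 26.3 0.0007 -0.02 0.0007; -5.6 0.2 26.3 0.0007 -0.02 0.0007; -5.6 0.2 26.3 0.0007 -0.02 0.0007'| egrep 'pos|force'
python3 -m creep '-5.6 0.2 26.3 0.0007 -0.02 0.0007; -5.6 0.2 26.3 0.0007 -0.02 0.0007; -5.6 0.2 26.3 0.0007 -0.02 0.0007; -5.6 0.2 26.3 0.0007 -0.02 0.0007; -5.6 0.2 26.3 0.0007 -0.02 0.0007'| egrep 'pos|force'
python3 -m creep '-5.6 0.2 26.3 0.0007 -0.02 0.0007; -5.6 0.2 26.3 0.0007 -0.02 0.0007; -5.6 0.2 26.3 0.0007 -0.02 0.0007; -5.6 0.2 26.3 0.0007 -0.02 0.0007; -5.6 0.2 26.3 0.0007 -0.02 0.0007'| egrep 'pos|force'
python3 -m creep '-5.6 0.2 26.3 0.0007 -0.02 0.0007; -5.6 0.2 26.3 0.0007 -0.02 0.0007; -5.6 0.2 26.3 0.0007 -0.02 0.0007; 0 0 0 0 0 0; 0 0 0 0 0 0'| egrep 'pos|force'
python3 - <<'E'
from h import *
o,p,M=cur();print(p,np.degrees(M[:,1]).round(2),o["clock"],o["grip_width"]);rows([469,242,60],np.radians(101.5),5)
im=grab_frame("wrist");cv2.imwrite("pics/w11.png",im[:,:,::-1])
E
```

```text
eef_pos: [562.4, -89.8, 128.8]
ft_force: [-1.0, 0.7, -1.9]
eef_pos: [535.9, 42.0, 127.3]
ft_force: [0.1, -0.4, -2.8]
eef_pos: [496.4, 170.5, 126.3]
ft_force: [0.8, 0.3, -1.0]
eef_pos: [466.5, 245.1, 126.1]
ft_force: [0.3, 0.1, -2.6]
[466.52841319 245.10078704 126.0556352 ] [ -0.38   0.14 -57.29] 23.1 0.26810942903598367
5 rows: t [ 0.4  13.21 -0.74] w [-0.0007  0.0019 -0.0012] |t| 13.2 deg 0.14
radii [np.float64(527.0), np.float64(528.0)]
```

View pics/w11.png

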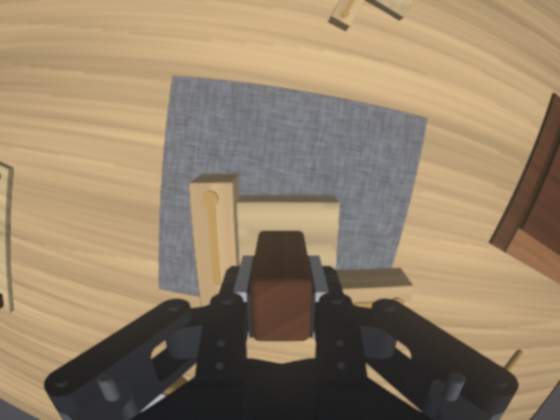

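The square is still held over the pad and the pad is clear beneath it, so I lower it.

```bash
python3 -m creep '0.4 15 -0.7 0 0.001 -0.001; 0.4 15 -0.7 0 0.001 -0.001; 0.4 15 -0.7 0 0 -0.001; 0.4 15 -0.7 0 0 -0.001; 0.4 11 -0.7 0 0 -0.001'| egrep 'pos|force'
python3 -m creep '0 7 0 0 0 0; 0 5 0 0 0 0; 0 3 0 0 0 0; 0 0 0 0 0 0; 0 0 0 0 0 0'| egrep 'pos|force'; python3 - <<'E'
from h import *
o,p,M=cur();print(p,np.degrees(M[:,1]).round(2),o["ft_force"])
E
```

```text
eef_pos: [469.8, 239.9, 54.3]
ft_force: [0.2, -0.2, -2.1]
eef_pos: [470.3, 241.5, 41.2]
ft_force: [-0.8, -1.1, -2.3]
[470.2655107  241.51339702  41.19582835] [-3.00e-02  2.40e-01 -5.73e+01] [-0.84901941 -1.05685909 -2.32391472]
```

```bash
python3 -m creep '0 2 0 0 0 0; 0 2 0 0 0 0; 0 0 0 0 0 0'| egrep 'pos|force'
python3 -m creep '0 1 0 0 0 0; 0 0.5 0 0 0 0; 0 0 0 0 0 0'| egrep 'pos|force'
```

```text
eef_pos: [469.8, 241.7, 36.8]
ft_force: [0.4, 0.1, -2.1]
eef_pos: [469.8, 241.6, 35.4]
ft_force: [-0.3, 0.2, -2.5]
```

```bash
python3 -m creep '0 0.5 0 0 0 0; 0 0 0 0 0 0; 0 0 0 0 0 0'| egrep 'pos|force'
```

```text
eef_pos: [469.9, 241.7, 35.3]
ft_force: [-2.9, 0.9, 4.2]
```

```bash
python3 -m creep '0 0.5 0 0 0 0; 0 0 0 0 0 0; 0 0 0 0 0 0'| egrep 'pos|force'
```

```text
eef_pos: [469.9, 241.7, 35.2]
ft_force: [-3.4, 0.3, 7.7]
```

Contact at z 35.2, the same height as at the pick. I back off slightly and release.

```bash
python3 -m creep '0 -0.6 0 0 0 0; 0 0 0 0 0 0'| egrep 'pos|force'
python3 -m creep '0 0 0 0 0 0; 0 0 0 0 0 0; 0 0 0 0 0 0; 0 0 0 0 0 0; 0 0 0 0 0 0' 60
python3 -m creep '0 -10 0 0 0 0; 0 -20 0 0 0 0; 0 -25 0 0 0 0; 0 -25 0 0 0 0; 0 -25 0 0 0 0'
python3 -m creep '-20 0 0 0 0 0; -20 0 0 0 0 0; -20 0 0 0 0 0; 0 0 0 0 0 0; 0 0 0 0 0 0'
python3 - <<'E'
from h import *
for n in("wrist","top","scene"):
    im=grab_frame(n);cv2.imwrite(f"pics/z_{n}.png",im[:,:,::-1])
E
```

```text
eef_pos: [470.0, 241.7, 35.3]
ft_force: [-1.8, -0.1, 5.2]
clock: 25.57
eef_pos: [469.8, 241.5, 34.7]
tcp_rot: [0.705, -0.702, -0.072, 0.073]
ft_force: [0.4, -0.3, 0.8]
grip_width: 0.706
clock: 25.98
eef_pos: [469.7, 241.0, 141.6]
tcp_rot: [0.705, -0.702, -0.072, 0.073]
ft_force: [-0.7, 0.5, -0.2]
grip_width: 0.702
clock: 26.4
eef_pos: [410.5, 228.8, 140.6]
tcp_rot: [0.705, -0.702, -0.073, 0.073]
ft_force: [-0.3, -1.1, 0.3]
grip_width: 0.708
```

View pics/z_wrist.png

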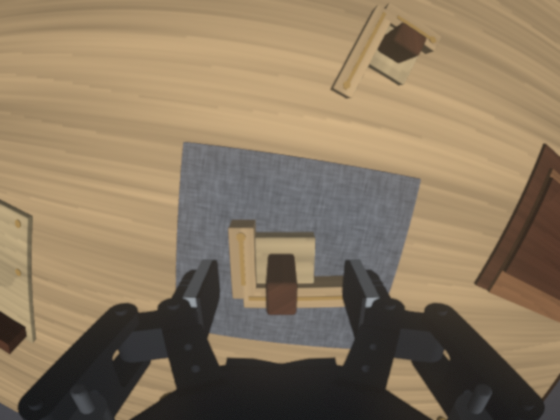

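View pics/z_scene.png

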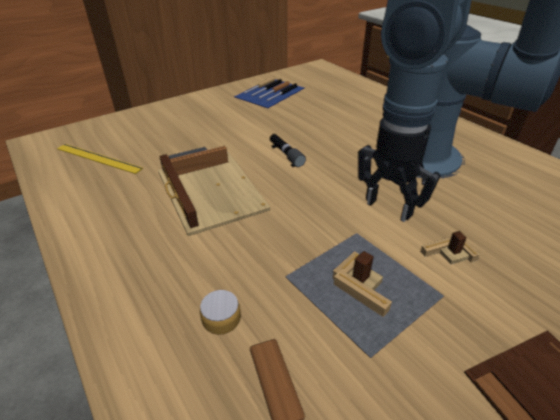

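View pics/z_top.png

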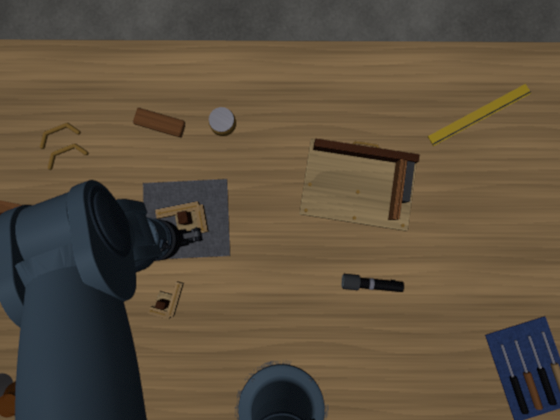

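The square lies flat on the pad near its middle (top view, about (185,217)). The side sits against the stop at (403,185), and the brush, tin and torch are where they were. I hand in.

```bash
python3 - <<'E'
from bench import *
print(hand_in(),get_obs()["clock"])
E
```

```text
the job is handed in; nothing more can be done
the job is handed in; nothing more can be done
```

The job is done and handed in at about 26.5 s of the 72 s allowed.

- **Pick:** I took the larger square from the felt pad by its grip. The smaller look-alike on the bare bench was not touched.
- **Slide:** I felt for the drawer front with the long leg, starting about 25 mm short of the side. I then slid it along the front at about 5 N, and after meeting the side it went roughly 9 mm to a hard stop.
- **Hold:** I held it pressed for about 3.5 s, with wrist readings of about 8.8 to 10.9 N on each face. The highest reading on any axis was about 12 N. Tilt and turn were trimmed to within 0.1° of upright and of the estimated board angle.
- **Put back:** I laid the square near the middle of the pad at the height it was picked from, and let go.

**Last pictures:** the side sits against the black stop with no gap seen, the square is flat on the pad, and the brush, tin and torch look unmoved. The robot was touching nothing.

**Checks that disagreed:**
- The detector found only the small square in one wrist picture, so I fitted the large one's pose from corner points by hand.
- The estimates of the board's angle differed by about 0.4°, and its position by about 3 mm. I settled these by camera edge fits and by feel.
- I judged the contact flush from the force and moment readings and did not measure it directly.

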